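Release the indexing fixture and hold the cast blank at the third stop

ROBOT

A 6-joint arm with a two-finger parallel gripper is mounted at the origin on a cart in front of the work surface, level with it; the furniture and walls round the work are solid. World frame = base frame: x ahead of the robot, y to its left, z up, the work surface at z = 0. Lengths are in mm, angles in rad, forces in N, time in s.
With the tool pointing down it reaches from about 300 to 775 mm from the base axis. Payload 14.6 kg.
Tool frame: the origin (TCP) lies on the mounting face of the last link; the fingertips stand 199 mm ahead of it and the grasp point (between the pads) lies 180 mm ahead of it; z points along the fingers, y is the line along which they close (so a half turn about z gives the same grasp; the last joint's range is limited). The gripper opens to 94 mm and grips with 3 to 60 N. Pads are 16 mm wide; open, the fingers measure 119 mm over their backs; the gripper's body (75 mm by 177 mm) begins 78 mm behind the grasp point.
Start: joints at [1.275, 0.3, 1.521, -0, 1.321, -0.067], TCP at [124.743, 535.658, 404.646] pointing down, gripper open.
Joint ranges: [-3.03, 3.03], [-0.79, 2.21], [0.23, 2.52], [-1.04, 4.18], [0, 3.07], [-2.55, 2.55]. Speed limits (rad/s): [2.22, 2.22, 2.57, 3.14, 3.14, 3.14].

INTERFACE

Orientations are given as [roll, pitch, yaw] about the fixed x, y, z axes, in that order (R = Rz(yaw) Ry(pitch) Rx(roll)).
In Python, from cell import manip gives the robot as it stands. The module is installed in compiled form; this text tells all that it offers.
- The arm moves only by the shell command python3 -m creep 'ROWS' [FORCE]. ROWS is a JSON object of lists of equal length, an entry for each row: "slide": the shift along the world's x, y, z in cm, a list of three; "turn": the turn about the world's z in rad; "claw": the opening, from 0 (shut) to 1 (fully open). A call has 1 to 8 rows; each row shifts and turns the commanded pose from where the row before left it; what a row does not reach is not made up. A row lasts 1/8 s, in which the tool goes at most 62.5 mm and 10.7 degrees, less where a joint would pass 70% of its speed; a pose out of reach is approached as far as the arm can. A call with a gripper value outside its range is refused whole. The fingers move at their own pace and stop on an object; FORCE is the grip in N (left out, the last holds). Time passes only in rows, so rows that do not move let the fingers close. It gives the time, the measured TCP pose, the force, the opening and the grip force at its end, in the units of the state.
- manip.read_state(): the state, without advancing time (a new reading comes with each control period).
- manip.camera(name): name is "scene" or "top"; returns (picture, depth): 384x512x3 uint8, red, green, blue; 384x512 float32, mm along the optical axis (not along the pixel's ray), 0 where there is no reading.
- manip.calibration(name): a dict with "intrinsics" (3x3 intrinsics, pixels), "pose" (4x4, takes a point from camera to world coordinates). Camera axes: x right, y up, looking along -z (the intrinsics and any distortion apply to the point x, -y, -z); pixel columns grow to the right and rows downward; lengths in mm; the calibration is good to about 2 mm. A picture is of the moment at which its call begins. calibration takes no time and is no camera call.
- manip.sign_off(): hands the job in; it is judged then, once.
Trained networks look in the newest picture that a camera, given by its name, has taken for a name from the list of things; names that differ only in an ending like _2 or _b are one class to them, and where a whole thing is asked for, a point or a joint stands for the part that bears it (a point fixed in the world has none). Each returns a list of dicts, best first, with "score" (0 to 1); they miss things now and then, are a little off and sometimes report something else, mostly with a low value. They report only what shows in the picture. A call takes as long as a camera call.
- manip.cut_out(query, camera): "mask" (384x512 bool, what is visible of it) and "position" ([column, row] in pixels, amid what is visible of it).
The state is a dict: "clock": time; "joints": joint angles; "qd": joint speeds; "effort": joint torques, N m; "eef_pos": TCP position; "eef_rot": TCP orientation; "wrist_force": force on the tool from outside, world axes, zero at the start; "moment": the same for the moment, N m; "finger_gap": finger opening in mm; "finger_force": force on a finger pad.
Only numpy, scipy, OpenCV 4.12 (cv2) and the standard library are available. Lean on these libraries where they do the work, as an engineer would, in place of code of your own. Each camera call takes 0.05 s, during which the arm holds its last target. There are 200 camera calls.

TASK

Unlock the indexing fixture by pressing its rubber-padded treadle down to the stop and letting it spring back up, which leaves the yellow lock pin down. Then pinch the red knob, turn it clockwise (seen from above) three clicks from home to the third stop without running on towards the fourth, and finish still gripping it there, so that the blank is held for marking. Do not disturb the bottles and the cup standing round the fixture.

Things in the scene. Friction and masses are not known exactly. Their poses are not given: they have to be found in the camera images.
- index_fixture: blue base plate on plywood, 150 (x) x 280 (y) x 30 mm, bolted down, immovable, placed and turned differently each time. Origin on the worktop; the plate reaches from 85 mm in front of it (-x) to 65 mm behind, 140 mm to either side. x points away from the robot, y left, z up. In this frame the knob's vertical axis is at x 0, y -75 mm; the treadle's middle line at y +80 mm.
- treadle_pad (a point): middle of the top of the rubber pad (50 x 46 mm) of the steel treadle, a flat pedal 50 mm wide that slopes up 0.30 rad towards the robot. Its hinge line (along y) is 93 mm behind this point and 48 mm above the worktop. At rest this point is 85 mm above the worktop; at the stop 58 mm, and about 7 mm nearer the robot. A steel arm runs from the treadle to the right over the lock pin.
- treadle (a joint): treadle angle: 0 up at rest, 0.28 rad fully down at its stop. Its spring always returns it; pressing at the pad takes about 2 N to start and about 8 N at the stop (spring plus lock pin).
- lock_pin (a joint): how far (m) the yellow lock pin, 10 mm thick, between treadle and round plate, has been pushed down: 0 up, between two ears on the rim of the plate, which then cannot turn; under 0.008 it still blocks; about 0.013 once the treadle has been to its stop, and the plate is free. It stays down by its own friction.
- index_angle (a joint): angle (rad) of the round aluminium plate, 110 mm across, with the cast blank and the knob: 0 at home, where it starts, growing clockwise seen from above. Click stops every 24 degrees: first 0.419, second 0.838, third 1.257, fourth 1.676; end of travel 2.09. Between stops it resists with up to 0.12 N m and is drawn to the nearer stop.
- grip_center (a point): centre of the red knob, the point to grip, on the turning axis, 100 mm above the worktop. The knob is a bar 46 mm long (this point's x), 14 mm thick (its y, the way to pinch it) and 36 mm high, top at 118 mm; below it a black hub (42 mm across, top at 82 mm) and the cast blank. At home its length is turned 0.628 rad counter-clockwise from the fixture's x; at the third stop as much clockwise.
- dividing_plate: the turning part: aluminium plate 110 mm across (top 58 mm above the worktop), on it the sand-coloured cast blank (86 mm across, top at 72 mm), black hub and red knob. Origin on the axis, 46 mm above the worktop.
- spirit_bottle: bystander: white bottle with a blue label, 62 mm across, 159 mm high, behind the fixture. Origin under its centre. Leave it alone.
- mixing_cup: bystander: white cup, 79 mm across, 88 mm high, just left of the fixture, beside the treadle. Origin under its centre. Leave it alone.
- cure_bottle: bystander: white hardener bottle with a black cap, 68 mm across, 181 mm high, to the right. Origin under its centre. Leave it alone.

How it is judged (in metres and radians):
On the way, in this order (a step that is already met when the one before it is completed fails the run):
1. the treadle is pressed down to its stop, with the plate still at home (value of joint treadle above 0.255 rad and value of joint index_angle below 0.1 rad), for 0.1 s.
2. the treadle is let go and is back up, with the lock pin left down and the plate at home (value of joint treadle below 0.03 rad and value of joint lock_pin above 0.01 m and value of joint index_angle below 0.1 rad), for 0.1 s.
3. the gripped knob stands at the third stop (value of joint index_angle between 1.177 and 1.337 rad and contact force between the fingers and dividing_plate above 4 N and distance between the grasp point and grip_center below 0.025 m), for 0.3 s.
At the end, for the whole second after the job is handed in: The red knob stands at the third stop (1.257 rad from home, within 0.08 rad), not turning, gripped by the fingers (over 4 N of contact, grasp point within 25 mm of the knob's centre); the treadle is back up (under 0.03 rad) and the lock pin down (over 10 mm) (all of step 3 and velocity of joint index_angle between -0.1 and 0.1 rad/s and value of joint treadle below 0.03 rad and value of joint lock_pin above 0.01 m); the arm keeps its last pose, push and grip.
It fails at once if the knob is run on past the third stop towards the fourth (more than 0.2 rad past it) (value of joint index_angle above 1.457 rad).
It fails at once if the spirit bottle is shifted by more than 30 mm or tipped (distance of spirit_bottle from where it was at the start of the episode above 0.03 m or angle between spirit_bottle's own z axis and vertical above 0.35 rad).
It fails at once if the mixing cup is shifted by more than 30 mm or tipped (distance of mixing_cup from where it was at the start of the episode above 0.03 m or angle between mixing_cup's own z axis and vertical above 0.35 rad).
It fails at once if the hardener bottle is shifted by more than 30 mm or tipped (distance of cure_bottle from where it was at the start of the episode above 0.03 m or angle between cure_bottle's own z axis and vertical above 0.35 rad).
It also fails if it takes over 45 s, if anything falls off the work surface, if the arm or the gripper's body presses on something with over 40 N, if the wrist force passes 120 N, or if a joint passes its speed limit or range.

## Working session

There is one attempt and no reset: what is moved stays moved. The work goes in short steps, Python scripts to look and compute and a shell command to move; the robot and the scene stay as the last step left them, time stands still between calls to the robot, and variables do not carry over. Pictures are saved under pics/ and viewed, at most 10 in all, crops included, and the job is handed in when it is done.

```bash
mkdir -p pics; cat > h.py <<'E'
import numpy as np, cv2
from cell import manip
def world(cam,depth):
    c=manip.calibration(cam);K=np.array(c["intrinsics"]);T=np.array(c["pose"])
    v,u=np.mgrid[0:384,0:512]
    p=np.stack([(u-K[0,2])/K[0,0]*depth,-(v-K[1,2])/K[1,1]*depth,-depth],-1)
    return p@T[:3,:3].T+T[:3,3]
E
python3 - <<'E'
from h import *
print(manip.read_state())
ims=[]
for c in("top","scene"):
    print({k:np.round(v,3).tolist() if not isinstance(v,str) else v for k,v in manip.calibration(c).items()})
    im,d=manip.camera(c); np.savez(f"{c}.npz",im=im,d=d)
    W=world(c,d)
    cv2.imwrite(f"pics/{c}0.png",im[...,::-1])
    for q in("index_fixture","treadle_pad","grip_center","dividing_plate","lock_pin","spirit_bottle","mixing_cup","cure_bottle"):
        for r in manip.cut_out(q,c)[:2]:
            m=r["mask"]&(d>0); print(c,q,round(r["score"],2),np.round(r["position"]),m.sum(),np.round(np.median(W[m],0)) if m.any() else '', np.round(np.percentile(W[m],[2,98],axis=0)).tolist() if m.any() else '')
E
```

```text
{'clock': 0.0, 'joints': array([ 1.27538627e+00,  3.00476584e-01,  1.52159448e+00, -1.95005443e-05,
        1.32070424e+00, -6.66417755e-02]), 'qd': array([ 0.00036388,  0.00055212,  0.00097021, -0.00087998,  0.00085663,
       -0.0008238 ]), 'effort': array([ 1.93294109e-03, -5.31817031e+01, -3.52729869e+01,  7.09522306e-02,
        2.45203811e-02, -1.67650287e-04]), 'eef_pos': array([124.74425745, 535.63074407, 404.07751819]), 'eef_rot': array([-3.14041137e+00, -5.99094449e-05,  2.91282917e+00]), 'wrist_force': array([ 0.01274465, -0.00746785, -0.73983413]), 'moment': array([ 0.01878574,  0.01074673, -0.03882639]), 'finger_force': 0.0, 'finger_gap': 94.0233525698123}
{'intrinsics': [[485.538, 0.0, 248.221], [0.0, 485.538, 185.153], [0.0, 0.0, 1.0]], 'pose': [[-0.01, 0.992, -0.125, 390.889], [-1.0, -0.011, -0.006, -162.346], [-0.007, 0.125, 0.992, 1470.551], [0.0, 0.0, 0.0, 1.0]]}
top index_fixture 0.9 [202. 205.] 4590 [500. -22.  34.] [[431.0, -155.0, 23.0], [576.0, 108.0, 94.0]]
top treadle_pad 0.6 [177. 209.] 873 [508.  52.  68.] [[441.0, -24.0, 32.0], [566.0, 79.0, 93.0]]
top tr
[... 959 characters left out ...]
16. 196.] 2711 [483. -89.  32.] [[430.0, -164.0, 4.0], [569.0, 110.0, 111.0]]
scene treadle_pad 0.72 [208. 178.] 388 [507.  46.  68.] [[439.0, -32.0, 2.0], [573.0, 176.0, 92.0]]
scene grip_center 0.88 [232. 201.] 789 [ 508. -116.   71.] [[465.0, -152.0, 30.0], [570.0, -12.0, 118.0]]
scene dividing_plate 0.81 [232. 195.] 753 [ 506. -117.   71.] [[465.0, -152.0, 48.0], [564.0, -68.0, 118.0]]
scene spirit_bottle 0.73 [259. 162.] 338 [670.  22.  99.] [[656.0, -28.0, 12.0], [700.0, 44.0, 160.0]]
scene mixing_cup 0.9 [189. 162.] 435 [486. 174.  70.] [[457.0, 155.0, 6.0], [526.0, 231.0, 89.0]]
scene cure_bottle 0.6 [313. 284.] 2414 [ 497. -567.  109.] [[478.0, -582.0, 10.0], [533.0, -531.0, 181.0]]
```

```bash
python3 - <<'E'
from h import *
im=np.load("top.npz")["im"];d=np.load("top.npz")["d"];W=world("top",d)
cv2.imwrite("pics/crop0.png",cv2.resize(im[120:260,90:290,::-1],None,fx=4,fy=4,interpolation=cv2.INTER_CUBIC))
near=(abs(W[...,0]-500)<120)&(abs(W[...,1]+20)<175)
# knob by colour + height
hsv=cv2.cvtColor(im,cv2.COLOR_RGB2HSV)
red=((hsv[...,0]<8)|(hsv[...,0]>172))&(hsv[...,1]>120)&near
k=red&(W[...,2]>108); P=W[k][:,:2]; print("knob",k.sum(),cv2.minAreaRect(P.astype(np.float32)),P.mean(0),W[k][:,2].mean())
blue=(hsv[...,0]>95)&(hsv[...,0]<130)&(hsv[...,1]>90)&near&(abs(W[...,2]-30)<8)
P=W[blue][:,:2]; print("base blue",blue.sum(),cv2.minAreaRect(P.astype(np.float32)),cv2.boxPoints(cv2.minAreaRect(P.astype(np.float32))).round())
for lo,hi in((52,62),(66,76)):
    m=near&(W[...,2]>lo)&(W[...,2]<hi)&(np.hypot(W[...,0]-514,W[...,1]+98)<62)
    print(lo,cv2.minEnclosingCircle(W[m][:,:2].astype(np.float32)))
# treadle: plane fit of high points left
t=near&(W[...,1]>15)&(W[...,2]>44)&(W[...,2]<100);P=W[t]
A=np.c_[P[:,:2],np.ones(len(P))];c=np.linalg.lstsq(A,P[:,2],rcond=None)[0];print("treadle",len(P),c,np.arctan2(-c[1],-c[0]),np.arctan(np.hypot(*c[:2])),cv2.minAreaRect(P[:,:2].astype(np.float32)),cv2.boxPoints(cv2.minAreaRect(P[:,:2].astype(np.float32))).round())
E
```

```text
knob 68 ((464.5388488769531, -128.73770141601562), (161.0843048095703, 16.335838317871094), 30.319055557250977) [ 512.00047382 -100.24774487] 176.737297649914
base blue 2216 ((504.02166748046875, -23.0928955078125), (149.34417724609375, 277.8685302734375), 1.2872815132141113) [[ 426.  114.]
 [ 432. -164.]
 [ 582. -160.]
 [ 576.  117.]]
52 ((511.8218688964844, -95.80785369873047), 59.61842727661133)
66 ((514.38916015625, -88.32566833496094), 51.322086334228516)
treadle 854 [-3.26285382e-01  7.85191355e-03  2.34595636e+02] -0.02405991449512324 0.3154794147589671 ((511.9684143066406, 59.376583099365234), (133.75192260742188, 138.48193359375), 51.58100891113281) [[416.  50.]
 [525. -36.]
 [608.  69.]
 [499. 155.]]
```

View pics/crop0.png

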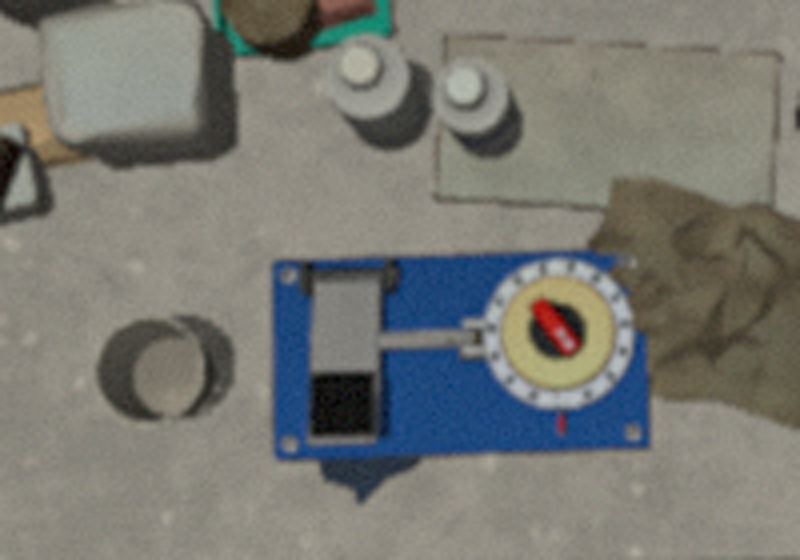

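```bash
python3 - <<'E'
from h import *
for c in("top","scene"):
    f=np.load(c+".npz");im=f["im"];d=f["d"];W=world(c,d)
    hsv=cv2.cvtColor(im,cv2.COLOR_RGB2HSV)
    x,y,z=np.moveaxis(W,-1,0)
    k=((hsv[...,0]<10)|(hsv[...,0]>170))&(hsv[...,1]>120)&(np.hypot(x-515,y+98)<35)&(z>110)&(z<126)
    P=W[k];print(c,"knob top",k.sum(),P.mean(0).round(1),cv2.minAreaRect(P[:,:2].astype(np.float32)))
    b=(hsv[...,2]<60)&(abs(x-455)<45)&(abs(y-57)<40)&(z>65)&(z<100)
    P=W[b];print(c,"pad",b.sum(),P.mean(0).round(1),np.percentile(P,[3,97],axis=0).round())
    # steel + pad treadle body above the plate
    t=(y>20)&(y<95)&(x>415)&(x<590)&(z>44)&(z<100);P=W[t];print("treadle ext",np.percentile(P,[2,50,98],axis=0).round())
    s=t&(y>35)&(y<78);P=W[s];print(np.linalg.lstsq(np.c_[P[:,:2],np.ones(len(P))],P[:,2],rcond=None)[0])
E
```

```text
top knob top 65 [517.6 -97.4 117. ] ((516.052734375, -98.6094741821289), (41.879642486572266, 14.08171272277832), 35.722694396972656)
top pad 245 [465.3  54.5  84.9] [[444.  33.  77.]
 [488.  75.  94.]]
treadle ext [[439.  24.  49.]
 [506.  55.  68.]
 [566.  85.  93.]]
[-3.34736961e-01 -1.00646538e-02  2.39933260e+02]
scene knob top 49 [ 514.5 -103.9  116. ] ((515.5460205078125, -101.97179412841797), (44.39683532714844, 13.671025276184082), 36.348785400390625)
scene pad 82 [465.1  51.5  86.3] [[443.  32.  79.]
 [487.  76.  93.]]
treadle ext [[438.  23.  51.]
 [500.  45.  70.]
 [566.  86.  93.]]
[-3.17208892e-01  2.73717733e-02  2.29785119e+02]
```

```bash
python3 -m creep '{"slide":[[2.8,-4,0],[2.8,-4,0],[2.8,-4,0],[2.8,-4,0],[2.8,-4,0],[2.8,-4,0],[2.8,-4,0],[2.8,-4,0]],"turn":[-0.18,-0.18,-0.18,-0.18,-0.18,-0.18,-0.18,-0.18],"claw":[0,0,0,0,0,0,0,0]}' 20
```

```text
clock: 1.9
eef_pos: [349.4, 214.2, 404.9]
eef_rot: [3.141, -0.0, 1.467]
wrist_force: [1.2, 0.1, 0.5]
finger_gap: 17.5
finger_force: 0.0
```

```bash
python3 -m creep '{"slide":[[2.87,-3.95,-1.5],[2.87,-3.95,-1.5],[2.87,-3.95,-1.5],[2.87,-3.95,-1.5],[0,0,-3],[0,0,0],[0,0,0]],"turn":[-0.165,-0.165,-0.165,-0.165,-0.16,0,0],"claw":[0,0,0,0,0,0,0]}' 20
```

```text
clock: 2.78
eef_pos: [463.6, 58.0, 315.7]
eef_rot: [3.141, -0.001, 0.657]
wrist_force: [0.6, -0.5, 0.4]
finger_gap: 0.6
finger_force: 0.0
```

```bash
python3 -m creep '{"slide":[[0,-0.1,-1.2],[0,0,-1.2],[-0.1,0,-0.6],[-0.2,0,-0.6],[-0.2,0,-0.6],[-0.1,0,-0.6],[0,0,-0.4],[0,0,0]],"turn":[0,0,0,0,0,0,0,0],"claw":[0,0,0,0,0,0,0,0]}' 20
```

```text
clock: 3.78
eef_pos: [457.3, 56.7, 262.3]
eef_rot: [-3.141, 0.001, 0.653]
wrist_force: [-2.7, -0.0, 4.7]
finger_gap: 0.3
finger_force: 2.6
```

```bash
python3 -m creep '{"slide":[[0,0,-0.3],[0,0,-0.3],[0,0,0],[0,0,0]],"turn":[0,0,0,0],"claw":[0,0,0,0]}' 20
```

```text
clock: 4.28
eef_pos: [457.2, 56.7, 256.5]
eef_rot: [-3.141, 0.001, 0.653]
wrist_force: [-4.7, 0.9, 8.3]
finger_gap: 0.3
finger_force: 3.7
```

```bash
python3 -m creep '{"slide":[[0,0,-0.2],[0,0,0],[0,0,0]],"turn":[0,0,0],"claw":[0,0,0]}' 20
```

```text
clock: 4.65
eef_pos: [457.2, 56.7, 255.5]
eef_rot: [-3.141, 0.001, 0.653]
wrist_force: [-13.1, 0.0, 27.0]
finger_gap: 0.8
finger_force: 13.0
```

```bash
python3 -m creep '{"slide":[[0,0,1],[0,0,1],[0,0,2],[0,0,3],[0,0,3],[0,0,0],[0,0,0],[0,0,0]],"turn":[0,0,0,0,0,0,0,0],"claw":[0,0,0,0,0,0,0.5,0.5]}' 20
python3 - <<'E'
from h import *
im,d=manip.camera("scene");W=world("scene",d);x,y,z=np.moveaxis(W,-1,0)
hsv=cv2.cvtColor(im,cv2.COLOR_RGB2HSV)
b=(hsv[...,2]<60)&(abs(x-455)<45)&(abs(y-57)<40)&(z>40)&(z<100);print(b.sum(),W[b].mean(0).round(1))
cv2.imwrite("pics/scene1.png",cv2.resize(im[130:250,150:310,::-1],None,fx=5,fy=5,interpolation=cv2.INTER_CUBIC))
E
```

```text
clock: 5.65
eef_pos: [457.4, 56.6, 353.6]
eef_rot: [-3.14, 0.002, 0.653]
wrist_force: [0.6, 0.3, 0.3]
finger_gap: 17.1
finger_force: 0.0
97 [463.8  52.1  81.6]
```

View pics/scene1.png

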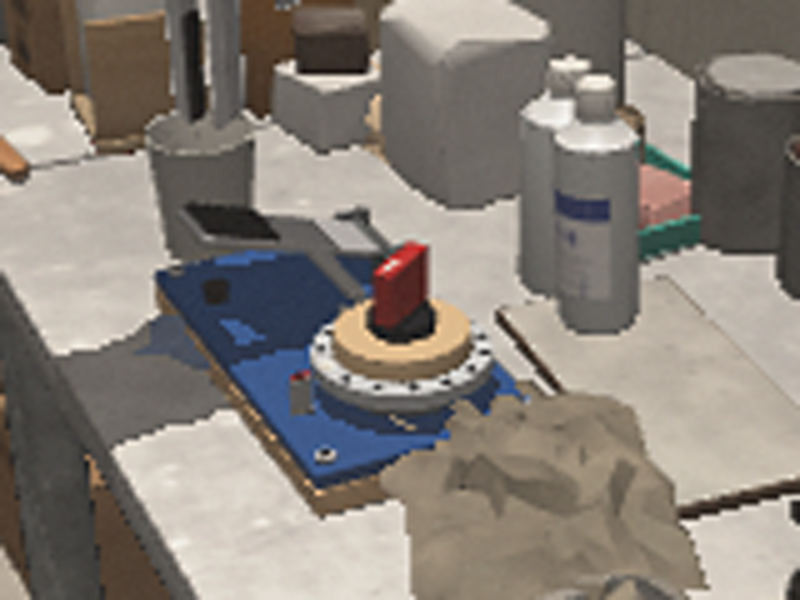

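```bash
python3 -m creep '{"slide":[[1.95,-5.15,0],[1.95,-5.15,0],[1.95,-5.2,0],[0,0,0],[0,0,-1.5],[0,0,-1.5],[0,0,0],[0,0,0]],"turn":[0,0,0,0,0,0,0,0],"claw":[0.55,0.55,0.55,0.55,0.55,0.55,0.55,0.55]}' 20
python3 - <<'E'
from h import *
im,d=manip.camera("top");cv2.imwrite("pics/top2.png",cv2.resize(im[150:250,180:290,::-1],None,fx=6,fy=6,interpolation=cv2.INTER_CUBIC))
im,d=manip.camera("scene");cv2.imwrite("pics/scene2.png",cv2.resize(im[130:250,170:290,::-1],None,fx=5,fy=5,interpolation=cv2.INTER_CUBIC))
E
```

```text
clock: 6.7
eef_pos: [516.1, -97.9, 324.8]
eef_rot: [3.141, -0.0, 0.654]
wrist_force: [-0.7, -0.7, -0.3]
finger_gap: 51.8
finger_force: 0.0
```

View pics/scene2.png

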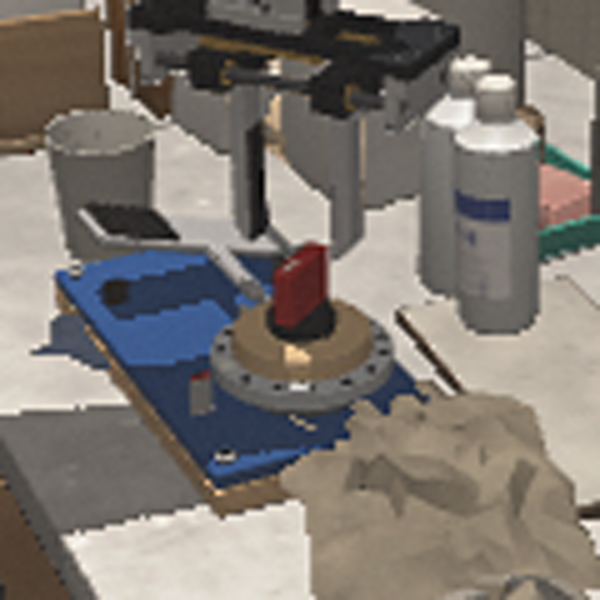

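The fingers straddle the knob (knob at about 303,285; fingers at 250,235 and 347,250), and the treadle is up with the cup and bottles in place. I'm descending and pinching.

```bash
python3 -m creep '{"slide":[[0,0,-1.5],[0,0,-1.5],[0,0,-1],[0,0,0],[0,0,0],[0,0,0],[0,0,0],[0,0,0]],"turn":[0,0,0,0,0,0,0,0],"claw":[0.55,0.55,0.55,0.55,0,0,0,0]}' 30
```

```text
clock: 7.8
eef_pos: [516.1, -98.4, 284.8]
eef_rot: [3.141, -0.0, 0.653]
wrist_force: [0.8, -0.5, 1.3]
finger_gap: 15.1
finger_force: 0.0
```

```bash
python3 -m creep '{"slide":[[0,0,0],[0,0,0]],"turn":[0,0],"claw":[0,0]}' 30
```

```text
clock: 8.05
eef_pos: [516.2, -98.6, 284.8]
eef_rot: [3.14, -0.0, 0.653]
wrist_force: [3.9, -5.0, -2.1]
finger_gap: 13.6
finger_force: 30.0
```

```bash
python3 -m creep '{"slide":[[0,0,0],[0,0,0],[0,0,0]],"turn":[-0.08,-0.08,0],"claw":[0,0,0]}' 30; python3 -c "
from cell import manip;s=manip.read_state();print(s['moment'])"
```

```text
clock: 8.43
eef_pos: [516.2, -98.6, 284.8]
eef_rot: [3.141, -0.001, 0.492]
wrist_force: [3.6, -3.6, -1.0]
finger_gap: 13.7
finger_force: 30.0
[-0.67763729 -0.30021314  0.05281023]
```

```bash
python3 -m creep '{"slide":[[0,0,0],[0,0,0],[0,0,0],[0,0,0],[0,0,0],[0,0,0],[0,0,0],[0,0,0]],"turn":[-0.1,-0.1,-0.1,-0.1,-0.1,-0.1,-0.1,0],"claw":[0,0,0,0,0,0,0,0]}' 30; python3 -c "
from cell import manip;s=manip.read_state();print(s['moment'])"
```

```text
clock: 9.43
eef_pos: [516.2, -98.5, 284.8]
eef_rot: [3.141, -0.001, -0.207]
wrist_force: [3.9, -4.9, -0.5]
finger_gap: 13.9
finger_force: 30.0
[-0.67570089 -0.4207275   0.02438847]
```

```bash
python3 -m creep '{"slide":[[0,0,0],[0,0,0],[0,0,0],[0,0,0],[0,0,0],[0,0,0],[0,0,0],[0,0,0]],"turn":[-0.08,-0.08,-0.08,-0.08,-0.075,0,0,0],"claw":[0,0,0,0,0,0,0,0]}' 30; python3 - <<'E'
from h import *
s=manip.read_state();print(s['moment'],s['joints'])
for c in("top","scene"):
    im,d=manip.camera(c);np.savez(c+"3.npz",im=im,d=d)
    r=(150,250,180,290) if c=="top" else (130,250,170,290)
    cv2.imwrite(f"pics/{c}3.png",cv2.resize(im[r[0]:r[1],r[2]:r[3],::-1],None,fx=5,fy=5,interpolation=cv2.INTER_CUBIC))
E
```

```text
clock: 10.42
eef_pos: [516.2, -98.5, 284.8]
eef_rot: [-3.141, -0.001, -0.6]
wrist_force: [3.4, -3.7, -0.5]
finger_gap: 14.0
finger_force: 30.0
[-0.63720716 -0.45793312 -0.05556236] [-2.58242104e-01  3.79027412e-01  1.71499969e+00 -2.07595596e-04
  1.04656679e+00  1.91220648e+00]
```

View pics/scene3.png

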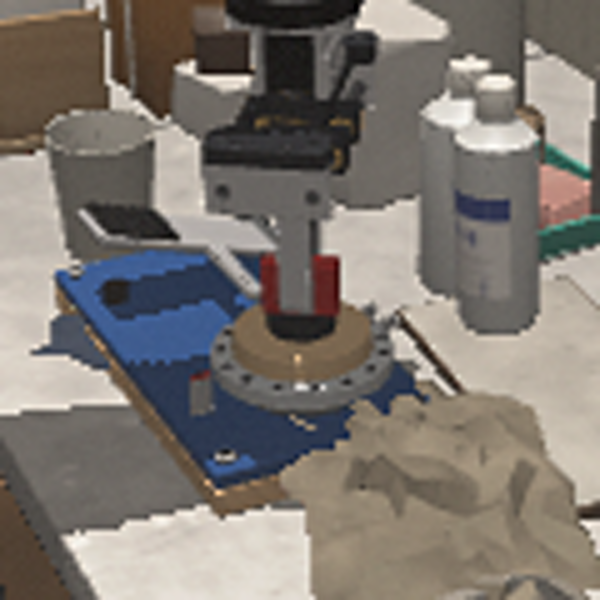

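The knob (about 300,285) turned with the fingers and the rim ears are now on the far side (375,315). Nothing else moved. I'll check the knob's angle numerically.

```bash
python3 - <<'E'
from h import *
for c in("top","scene"):
    for n in("","3"):
        f=np.load(c+n+".npz");im=f["im"];W=world(c,f["d"]);x,y,z=np.moveaxis(W,-1,0)
        hsv=cv2.cvtColor(im,cv2.COLOR_RGB2HSV)
        k=((hsv[...,0]<10)|(hsv[...,0]>170))&(hsv[...,1]>120)&(np.hypot(x-516,y+98)<32)&(z>86)&(z<126)
        P=W[k][:,:2]
        if len(P)>8:
            e,v=np.linalg.eigh(np.cov(P.T));a=np.arctan2(v[1,1],v[0,1]);a=(a+np.pi/2)%np.pi-np.pi/2
            print(c,n,len(P),P.mean(0).round(1),"pca",round(a,3),np.sqrt(e).round(1),cv2.minAreaRect(P.astype(np.float32))[1:])
print(manip.read_state()["finger_force"])
E
```

```text
top  67 [517.4 -97.6] pca 0.639 [ 4.5 12.3] ((41.8253173828125, 16.601863861083984), 39.44717025756836)
scene  121 [ 513.3 -106.2] pca 0.567 [ 3.5 13.6] ((45.51177978515625, 13.671025276184082), 36.348785400390625)
scene 3 87 [ 518.3 -106. ] pca -0.597 [ 3.1 16.9] ((16.12498664855957, 46.0607795715332), 51.4843864440918)
29.99946802854538
```

```bash
python3 -c "
from cell import manip;print(manip.sign_off())"
```

```text
the job is handed in; nothing more can be done
None
```

I handed the job in: the treadle went to its stop and sprang back, and the knob is turned three clicks clockwise, about 1.25 rad by tool yaw (target 1.257), and still gripped at 30 N. The lock pin was hidden from view, but the plate turned freely. The cup and spirit bottle looked undisturbed, and the arm never went near the hardener bottle. `sign_off` gave no verdict.

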